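# Build a packing column for a handrail

### The arm

A 6-joint arm with a two-finger parallel gripper is mounted at the origin on the work surface. World frame = base frame: x ahead of the robot, y to its left, z up, the work surface at z = 0. Lengths are in m, angles in rad, forces in N, time in s.
With the tool pointing down it reaches from about 0.375 to 0.975 m from the base axis. Payload 3.8 kg.
Tool frame: the origin (TCP) lies midway between the tips of the shut fingers; the grasp point (between the pads) lies 19 mm behind it; z points along the fingers, y is the direction in which the jaws open and shut (so a half turn about z gives the same grasp; the last joint's range is limited). The gripper opens to 85 mm and grips with 20 to 120 N. Pads are 22 mm wide; open, the fingers measure 114 mm over their backs; the gripper's body (76 mm by 85 mm) begins 54 mm behind the grasp point. The pads swing forward as they close: fully open they stand 13 mm farther back than shut.
Start: joints at [1.138, 0.264, 1.604, -0, 1.274, -0.037], TCP at [0.26, 0.623, 0.231] pointing down, gripper open.
Joint ranges: [-2.63, 2.63], [-0.94, 2.18], [0.31, 2.57], [-1.31, 4.45], [0, 2.66], [-2.55, 2.55]. Speed limits (rad/s): [2.57, 2.57, 3.14, 3.14, 3.14, 3.14].

### API

Orientations are given as a rotation vector (axis times angle).
In Python, from rig import arm gives the robot as it stands. Calls block until the motion is done:
- arm.goto(position, orientation): joint-space move of the TCP to a pose.
- arm.move_linear(position, frame=None, rate=0.15, stop_force=None): straight line of the TCP; frame=None keeps the orientation; rate is the mean speed in m/s. With stop_force (N) it stops when the force on the tool has changed by that much, and returns True; else False.
- arm.goto_joints(angles): joint-space move.
- arm.grip(opening, newtons=None): opening from 0.0 (shut) to 1.0 (fully open); newtons is the grip in N (None keeps the last); returns when the fingers have stopped.
- arm.wait(seconds).
- arm.inverse_kinematics(position, orientation): joint angles nearest the present ones, or None.
- arm.sense(): the state.
- arm.read_camera(name): name is "scene" or "top" or "wrist"; returns the picture (420x560x3 uint8, red, green, blue); there is no depth.
- arm.camera_model(name): a dict with "intrinsics" (3x3 intrinsics, pixels), "extrinsics" (4x4, takes a point from world to camera coordinates). Camera axes: x right, y up, looking along -z (the intrinsics and any distortion apply to the point x, -y, -z); pixel columns grow to the right and rows downward; lengths in m; the calibration is good to about 2 mm. A picture is of the moment at which its call begins: read the wrist's pose just before it. camera_model takes no time and is no camera call; for the wrist camera it gives the pose at the moment of the call.
A pose or a line that the arm cannot do raises arm.MotionError and nothing moves.
- arm.finish_job(): hands the job in, once; it reports no verdict.
Trained networks look in the newest picture that a camera, given by its name, has taken for a name from the list of things; names that differ only in an ending like _2 or _b are one class to them, and where a whole thing is asked for, a point or a joint stands for the part that bears it (a point fixed in the world has none). Each returns a list of dicts, best first, with "score" (0 to 1); they miss things now and then, are a little off and sometimes report something else, mostly with a low value. They report only what shows in the picture. A call takes as long as a camera call. They do not tell look-alikes from the thing itself.
- arm.find_in(camera, name): "centre" ([column, row] in pixels, amid what is visible of it).
The state is a dict: "time_s": time; "q": joint angles; "dq": joint speeds; "joint_efforts": joint torques, N m; "eef_pos": TCP position; "tcp_rot": TCP orientation; "wrist_force": force on the tool from outside, world axes, zero at the start; "ft_torque": the same for the moment, N m; "finger_gap": opening from 0.0 (shut) to 1.0 (fully open).
Only numpy, scipy, OpenCV 4.12 (cv2) and the standard library are available. Lean on these libraries where they do the work, as an engineer would, in place of code of your own. Each camera call takes 0.05 s, during which the arm holds its last target. There are 200 camera calls.

### The job

On the grey base plate fixed to the bench, build a support column for a handrail, keeping each part centred over the middle of the base plate: first the thick square plate, then the pipe offcut standing upright on it, then the round solid disc, and last the short U-channel as a saddle, open side up with its groove running along the base plate's long direction. Let go of everything so that it stands still, and leave the hammer, the paint can and the carton where they are.

Things in the scene. Friction and masses are not known exactly. Their poses are not given: they have to be found in the camera images.
- pad_top (a point): middle of the top face of the grey painted steel base plate that is fixed to the bench, where the column is built; this point is 10 mm above the bench. The plate is 96 mm along its x, 180 mm along its y (the long direction), 10 mm thick, z up. A 70 mm white chalked square surrounds the middle; two bolt heads (18 mm across, 6 mm high) stand on the long centre line, 76 mm to either side of the middle. It lies at a different place and yaw each time
- plate_c (a point): centre (half-way up) of the loose dark steel square plate, 60 x 60 mm and 18 mm thick, lying flat on the bench; x and y are parallel to its edges, z up; about 0.5 kg
- pipe_c (a point): centre (half-way up, on the axis) of the loose steel pipe offcut, open at both ends, standing upright: 54 mm outside diameter, 42 mm bore, 50 mm high; z along its axis; about 0.36 kg
- disc_c (a point): centre (half-way up) of the loose solid round steel disc, 58 mm diameter and 15 mm thick, lying flat; z up; about 0.31 kg
- channel_c (a point): centre (half-way up, in the open groove) of the loose dark steel U-channel offcut, standing with its open side up: 46 mm wide along its x (over the two upright flanges, each 8 mm thick), 60 mm long along its y (the groove's direction), 38 mm high, floor of the groove 10 mm thick; z up; about 0.42 kg
- hammer: bystander: wooden-handled hammer, 260 mm long, lying on the bench beyond the work, its handle about crosswise to the robot; origin under its middle
- can: bystander: upright paint can, 66 mm diameter, 130 mm high, on the robot's right; origin at the centre of its underside
- carton: bystander: cardboard carton 70 x 150 x 50 mm high, on the robot's left; origin at the centre of its underside
Things that resemble listed ones, but are neither listed nor needed, are in the scene too. Leave any pink look-alike of the part that bears channel_c alone.

How it is judged:
On the way, in this order (a step that is already met when the one before it is completed fails the run):
1. the square plate lies on the middle of the base plate, let go (horizontal distance between plate_c and pad_top below 0.013 m and z of plate_c in the frame of pad_top between 0.005 and 0.013 m and angle between plate_c's own z axis and vertical below 0.1 rad and contact force between the fingers and plate below 0.3 N), for 0.2 s.
2. the pipe offcut stands on the square plate, let go (horizontal distance between each of plate_c, pipe_c and pad_top below 0.013 m and z of plate_c in the frame of pad_top between 0.005 and 0.013 m and angle between each of plate_c, pipe_c's own z axis and vertical below 0.1 rad and z of pipe_c in the frame of pad_top between 0.039 and 0.047 m and contact force between the fingers and pipe below 0.3 N), for 0.2 s.
3. the round disc lies on the pipe, let go (horizontal distance between each of plate_c, pipe_c, disc_c and pad_top below 0.013 m and z of plate_c in the frame of pad_top between 0.005 and 0.013 m and angle between each of plate_c, pipe_c, disc_c's own z axis and vertical below 0.1 rad and z of pipe_c in the frame of pad_top between 0.039 and 0.047 m and z of disc_c in the frame of pad_top between 0.0715 and 0.0795 m and contact force between the fingers and disc below 0.3 N), for 0.2 s.
4. the channel saddle stands on the disc, groove up and along the base plate, let go (horizontal distance between each of plate_c, pipe_c, disc_c, channel_c and pad_top below 0.013 m and z of plate_c in the frame of pad_top between 0.005 and 0.013 m and angle between each of plate_c, pipe_c, disc_c, channel_c's own z axis and vertical below 0.1 rad and z of pipe_c in the frame of pad_top between 0.039 and 0.047 m and z of disc_c in the frame of pad_top between 0.0715 and 0.0795 m and z of channel_c in the frame of pad_top between 0.098 and 0.106 m and angle between the y axis of channel_c and the y axis of pad_top, either way round below 0.21 rad and contact force between the fingers and channel below 0.3 N), for 0.2 s.
At the end, for the whole second after the job is handed in: From the base plate up: square plate, pipe, disc, channel, each resting on the one below (height within 4 mm), its centre within 13 mm sideways of the base plate's middle, tilted less than 0.1 rad; the channel's groove within 0.21 rad of the base plate's long direction; all slower than 0.01 m/s (horizontal distance between each of plate_c, pipe_c, disc_c, channel_c and pad_top below 0.013 m and z of plate_c in the frame of pad_top between 0.005 and 0.013 m and angle between each of plate_c, pipe_c, disc_c, channel_c's own z axis and vertical below 0.1 rad and z of pipe_c in the frame of pad_top between 0.039 and 0.047 m and z of disc_c in the frame of pad_top between 0.0715 and 0.0795 m and z of channel_c in the frame of pad_top between 0.098 and 0.106 m and angle between the y axis of channel_c and the y axis of pad_top, either way round below 0.21 rad and linear speed of each of plate, pipe, disc, channel below 0.01 m/s); the robot touches nothing.
It fails at once if the hammer is pushed away (30 mm) from where it was (distance of hammer from where it was at the start of the episode above 0.03 m).
It fails at once if the can is pushed away (30 mm) from where it was (distance of can from where it was at the start of the episode above 0.03 m).
It fails at once if the carton is pushed away (30 mm) from where it was (distance of carton from where it was at the start of the episode above 0.03 m).
It also fails if it takes over 118 s, if anything falls off the work surface, if the arm or the gripper's body presses on something with over 40 N, if the wrist force passes 120 N, or if a joint passes its speed limit or range.

## Working session

There is one attempt and no reset: what is moved stays moved. The work goes in short steps, each a Python script; the robot and the scene stay as the last script left them, time stands still between calls to the robot, and variables do not carry over. Pictures are saved under pics/ and viewed, about 12 in all and at most 16, crops included, and the job is handed in when it is done.

```bash
mkdir -p pics; ls
python3 - <<'E'
from rig import arm
import cv2,numpy as np
for c in("top","scene"):
    im=arm.read_camera(c); cv2.imwrite(f"pics/{c}0.png",im[:,:,::-1])
    for n in("pad_top","plate_c","pipe_c","disc_c","channel_c","hammer","can","carton"):
        print(c,n,[(np.round(d["centre"]).tolist(),round(d["score"],2)) for d in arm.find_in(c,n)])
    m=arm.camera_model(c); print(m["intrinsics"],np.round(m["extrinsics"],3), m.keys())
s=arm.sense();print(s["time_s"],s["tcp_rot"])
E
```

```text
pics
top pad_top [([284.0, 231.0], 0.76)]
top plate_c [([218.0, 193.0], 0.84)]
top pipe_c [([354.0, 195.0], 0.44)]
top disc_c []
top channel_c [([405.0, 270.0], 0.82), ([341.0, 282.0], 0.57), ([373.0, 254.0], 0.54)]
top hammer [([293.0, 148.0], 0.76)]
top can [([375.0, 252.0], 0.17)]
top carton [([138.0, 197.0], 0.78)]
[[517.796457     0.         284.06139413]
 [  0.         517.796457   207.53690062]
 [  0.           0.           1.        ]] [[ 0.003 -1.     0.013 -0.013]
 [ 0.983  0.006  0.183 -0.557]
 [-0.183  0.012  0.983 -1.654]
 [ 0.     0.     0.     1.   ]] dict_keys(['intrinsics', 'extrinsics'])
scene pad_top [([294.0, 198.0], 0.78)]
scene plate_c [([332.0, 278.0], 0.66)]
scene pipe_c [([208.0, 171.0], 0.91)]
scene disc_c []
scene channel_c [([282.0, 126.0], 0.89), ([238.0, 126.0], 0.84), ([225.0, 96.0], 0.79)]
scene hammer [([206.0, 268.0], 0.61)]
scene can [([147.0, 126.0], 0.75)]
scene carton [([442.0, 345.0], 0.79)]
[[473.80873671   0.         281.90352518]
 [  0.         473.80873671 208.56283614]
 [  0.           0.           1.        ]] [[-6.580e-01  7.530e-01  1.000e-03  3.630e-01]
 [-6.350e-01 -5.560e-01  5.370e-01  3.280e-01]
 [ 4.050e-01  3.520e-01  8.440e-01 -1.471e+00]
 [ 0.000e+00  0.000e+00  0.000e+00  1.000e+00]] dict_keys(['intrinsics', 'extrinsics'])
0.9 [-6.17701415e-01 -3.08025502e+00 -5.81512235e-05]
```

View pics/top0.png

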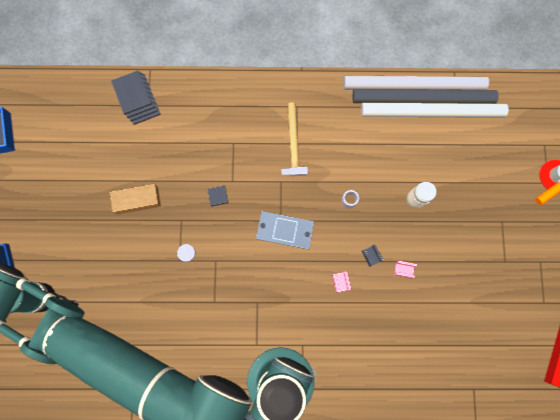

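View pics/scene0.png

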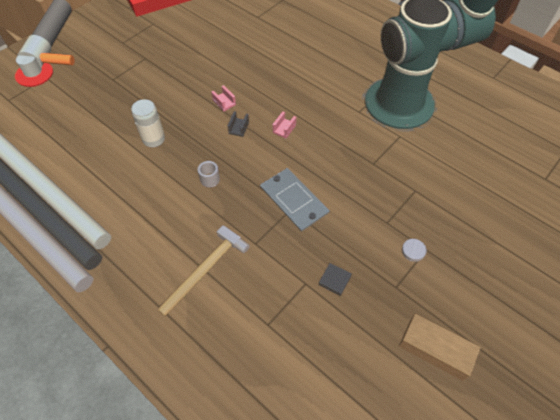

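The top picture shows the parts at these pixels: plate (218,196), disc (186,253), pipe (351,199), dark channel (373,255) and base plate (285,230). The two pink channels are look-alikes. Next I'll get rough positions and take a wrist-camera tour.

```bash
cat > h.py <<'E'
from rig import arm
import cv2,numpy as np
from scipy.spatial.transform import Rotation as Ro
def rot(yaw): return (Ro.from_euler('z',yaw)*Ro.from_euler('x',np.pi)).as_rotvec()
def P(m):  # 3x4 projection
    return m["intrinsics"]@np.diag([1,-1,-1.])@np.asarray(m["extrinsics"])[:3]
def world(m,px,z):
    p=P(m);H=np.c_[p[:,0],p[:,1],p[:,2]*z+p[:,3]]
    w=np.linalg.solve(H,[px[0],px[1],1]);return w[:2]/w[2]
def rectify(im,m,z,c,half=.1,s=2000):
    """plane z seen from above: column along -y, row along -x; s px/m"""
    p=P(m);H=np.c_[p[:,0],p[:,1],p[:,2]*z+p[:,3]]
    A=np.array([[0,-1/s,c[0]+half],[-1/s,0,c[1]+half],[0,0,1]])
    n=int(2*half*s)
    return cv2.warpPerspective(im,H@A,(n,n),flags=cv2.INTER_LINEAR|cv2.WARP_INVERSE_MAP)
def unrect(px,c,half=.1,s=2000): return np.array([c[0]+half-px[1]/s,c[1]+half-px[0]/s])
def yaw_choices(y): 
    y=(y+np.pi)%(2*np.pi)-np.pi; return y
def best_rot(pos,yaw):
    """of the two half-turn-equivalent yaws, the one with the smaller last joint"""
    c=[]
    for y in (yaw,yaw+np.pi):
        q=arm.inverse_kinematics(pos,rot(y))
        if q is not None:c.append((abs(q[5]),y))
    return rot(min(c)[1])
E
python3 - <<'E'
from h import *
m=arm.camera_model("top");s=arm.sense();w=arm.camera_model("wrist")
for n,p,z in (("pad",(285,230),.01),("plate",(218,196),.018),("pipe",(351,199),.05),("disc",(186,253),.015),("chan",(373,255),.03),("can",(425,190),.13),("hammer",(294,171),.02)):
    print(n,np.round(world(m,p,z),3))
T=np.eye(4);T[:3,:3]=Ro.from_rotvec(s["tcp_rot"]).as_matrix();T[:3,3]=s["eef_pos"]
print(np.round(np.linalg.inv(T)@np.linalg.inv(w["extrinsics"]),3),w["intrinsics"][0])
E
```

```text
pad [ 0.488 -0.014]
plate [0.601 0.212]
pipe [ 0.587 -0.232]
disc [0.409 0.313]
chan [ 0.404 -0.303]
can [ 0.601 -0.456]
hammer [ 0.689 -0.044]
[[-0.001  0.954  0.299  0.075]
 [ 1.     0.002 -0.002  0.001]
 [-0.002  0.299 -0.954 -0.143]
 [ 0.     0.     0.     1.   ]] [292.74690077   0.         280.04465191]
```

Run:
```python
from h import *
R={"disc":((.409,.313),.015),"plate":((.601,.212),.018),"pad":((.488,-.014),.01),"pipe":((.587,-.232),.05),"chan":((.404,-.303),.038)}
out=[]
for n,(c,z) in R.items():
    p=[c[0],c[1],.15]
    arm.goto(p,best_rot(p,np.arctan2(c[1],c[0])+np.pi/2))
    m=arm.camera_model("wrist");im=arm.read_camera("wrist")
    np.savez(f"{n}.npz",im=im,P=m["intrinsics"],E=m["extrinsics"],c=c,z=z)
    nm={"pad":"pad_top","chan":"channel_c"}.get(n,n+"_c")
    r=rectify(im,m,z,c); cv2.imwrite(f"pics/r_{n}.png",r[:,:,::-1]); out.append(cv2.resize(r,(266,266)))
    print(n,arm.sense()["time_s"],[(np.round(world(m,d["centre"],z),3),round(d["score"],2)) for d in arm.find_in("wrist",nm)])
out.append(out[0]*0)
cv2.imwrite("pics/tour.png",np.vstack([np.hstack(out[:3]),np.hstack(out[3:])])[:,:,::-1])
```

```text
disc 2.275 [(array([0.411, 0.32 ]), 0.95)]
plate 3.25 [(array([0.603, 0.22 ]), 0.96)]
pad 4.3417 [(array([ 0.491, -0.   ]), 0.77)]
pipe 5.3917 [(array([ 0.59 , -0.233]), 0.93)]
chan 6.3 [(array([ 0.41 , -0.298]), 0.81), (array([ 0.332, -0.196]), 0.58), (array([ 0.362, -0.394]), 0.57)]
```

View pics/tour.png

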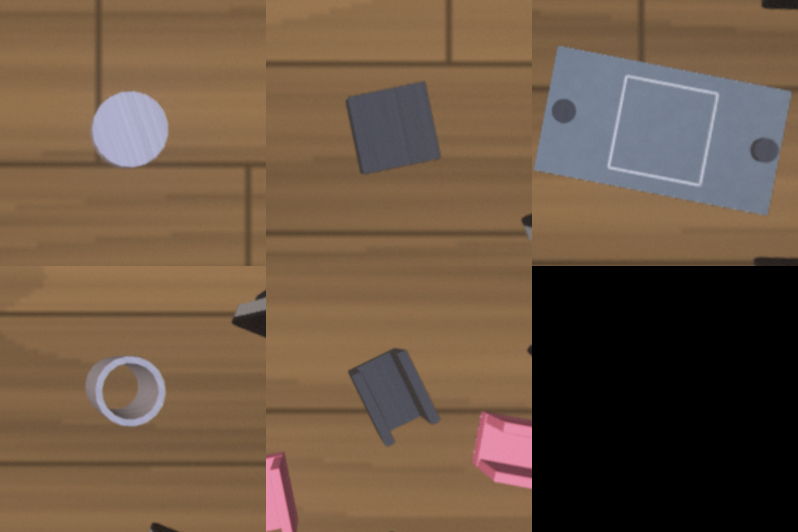

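Everything shows sharply in the rectified views (266 px is 200 mm). I'll fit projected outlines to the masks to get the poses.

```bash
cat > fit.py <<'E'
from h import *
from scipy.optimize import minimize
a=np.linspace(0,2*np.pi,48,endpoint=False);circ=np.c_[np.cos(a),np.sin(a)]
sq=np.array([[1,1],[1,-1],[-1,-1],[-1,1]])/2.
prism=lambda b,z0,z1:np.vstack([np.c_[b,np.full(len(b),z)] for z in(z0,z1)])
M={"disc":(circ*.029,.015),"plate":(sq*.06,.018),"pad":(sq*[.096,.18],.01),"pipe":(circ*.027,.05),"chan":(sq*[.046,.06],.038)}
def fit(n,im,m,c,yaw0=None,z0=0):
    b,h=M[n];V=prism(b,z0,z0+h);p=P(m)
    f=im.astype(float);mask=((f[...,0]-f[...,2])/(f[...,0]+1)<.25).astype(np.uint8)
    mask=cv2.morphologyEx(mask,cv2.MORPH_OPEN,np.ones((3,3)))
    k,lab,st,cen=cv2.connectedComponentsWithStats(mask)
    u=p@[c[0],c[1],z0+h/2,1];u=u[:2]/u[2]
    ok=[i for i in range(1,k) if st[i,4]>300]
    i=min(ok,key=lambda i:np.hypot(*(cen[i]-u)))
    cs,_=cv2.findContours((lab==i).astype(np.uint8),cv2.RETR_EXTERNAL,cv2.CHAIN_APPROX_NONE)
    hull=cv2.convexHull(max(cs,key=len)).astype(np.float32)
    A=cv2.contourArea(hull)
    def cost(t):
        R=Ro.from_euler('z',t[2]).as_matrix();w=V@R.T+[t[0],t[1],0]
        q=np.c_[w,np.ones(len(w))]@p.T;q=(q[:,:2]/q[:,2:]).astype(np.float32)
        q=cv2.convexHull(q);I,_=cv2.intersectConvexConvex(hull,q)
        return 1-I/(A+cv2.contourArea(q)-I)
    best=None
    for y in ([0] if len(b)==48 else np.arange(0,np.pi,np.pi/8) if yaw0 is None else [yaw0]):
        r=minimize(cost,[*c,y],method="Nelder-Mead",options=dict(initial_simplex=np.array([[*c,y]]*4)+[[0,0,0],[.01,0,0],[0,.01,0],[0,0,.15]],xatol=1e-5,fatol=1e-6))
        if best is None or r.fun<best.fun:best=r
    return best.x,best.fun
if __name__=="__main__":
    for n in M:
        d=np.load(n+".npz");m=dict(intrinsics=d["P"],extrinsics=d["E"])
        x,e=fit(n,d["im"],m,d["c"]);print(n,np.round(x,4),"deg",round(np.degrees(x[2]),1),"1-IoU",round(e,3))
E
python3 fit.py
```

```text
disc [ 0.4121  0.3152 -0.0352] deg -2.0 1-IoU 0.034
plate [0.6056 0.2148 0.206 ] deg 11.8 1-IoU 0.034
pad [ 0.49   -0.0121  2.9496] deg 169.0 1-IoU 0.003
pipe [ 0.593  -0.2301 -0.0097] deg -0.6 1-IoU 0.038
chan [ 0.4043 -0.301   2.046 ] deg 117.2 1-IoU 0.038
```

```bash
cat > pp.py <<'E'
from fit import *
PAD=np.array([.4900,-.0121]);PJ=2.9496   # jaw along pad x
def hover(xy,jaw,z):
    p=[*xy,z];r=best_rot(p,jaw+np.pi/2);arm.goto(p,r);return r
def st(*t):
    s=arm.sense();print(*t,"t",round(s["time_s"],1),"tcp",np.round(s["eef_pos"],4),"gap",round(s["finger_gap"],3),"F",np.round(s["wrist_force"],1));return s
def pick(xy,jaw,opening,zt=None,lift=.2,N=60,back=.004):
    """zt: TCP height of the grasp; None = feel for the bench and back off"""
    hover(xy,jaw,.12);arm.grip(opening,N)
    if zt is None:
        arm.move_linear([*xy,.035]);hit=arm.move_linear([*xy,-.015],rate=.02,stop_force=4)
        s=st("touch",hit);zt=s["eef_pos"][2]+back
        arm.move_linear([*xy,zt],rate=.03)
    else: arm.move_linear([*xy,zt])
    arm.grip(0.,N);st("gripped")
    arm.move_linear([*xy,lift],rate=.2);st("lifted");return zt
def place(zt,base,opening,xy=PAD,jaw=PJ):
    hover(xy,jaw,.26);arm.move_linear([*xy,zt+base+.006],rate=.12)
    hit=arm.move_linear([*xy,zt+base-.004],rate=.015,stop_force=3);st("down",hit)
    arm.grip(opening);arm.wait(.3);st("open")
    arm.move_linear([*xy,.26],rate=.15)
def look(names,xy=PAD,jaw=PJ,z=.26,tag=None):
    """names: list of (name, z0)"""
    m=arm.camera_model("wrist");im=arm.read_camera("wrist")
    if tag: cv2.imwrite(f"pics/{tag}.png",im[:,:,::-1])
    return im,m
E
python3 - <<'E'
from pp import *
xy=(.6056,.2148)
q=[abs(arm.inverse_kinematics([*xy,.1],best_rot([*xy,.1],j+np.pi/2))[5]) for j in(.206,.206+np.pi/2)]
print(q)
zt=pick(xy,.206+np.pi/2*int(np.argmin(q)),.85); open("zt","w").write(str(zt))
look([],tag="held1")
E
```

```text
[np.float64(0.0960858614162321), np.float64(1.4747104653786645)]
touch True t 11.3 tcp [ 0.6056  0.2148 -0.0084] gap 0.849 F [-0.2 -0.   5.9]
gripped t 11.9 tcp [ 0.6056  0.2148 -0.0043] gap 0.685 F [-0.4 -1.   1.5]
lifted t 13.0 tcp [0.6042 0.2144 0.1978] gap 0.687 F [-0.3 -0.  -5.9]
```

View pics/held1.png

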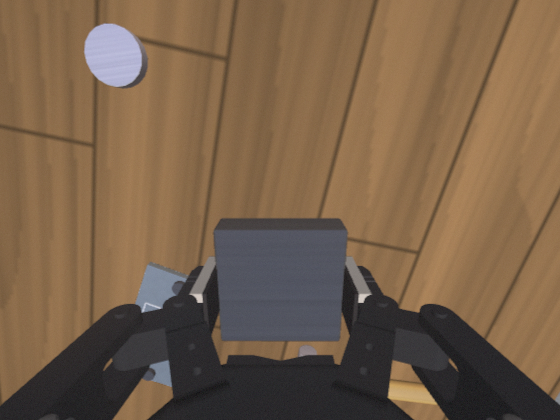

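The plate is held square between the pads (214–347, 219–342 px), so I'll place it and look.

```bash
cat >> pp.py <<'E'
def check(n,z0,tag,half=.08,yaw0=None):
    """rectified view at the part's top plane with the expected outline drawn"""
    m=arm.camera_model("wrist");im=arm.read_camera("wrist");b,h=M[n]
    z=z0+h;r=rectify(im,m,z,PAD,half,4000 if half<.07 else 3000);s=4000 if half<.07 else 3000
    R=Ro.from_euler('z',PJ).as_matrix()[:2,:2];w=b@R.T+PAD
    px=np.c_[(PAD[1]+half-w[:,1])*s,(PAD[0]+half-w[:,0])*s].astype(int)
    r=np.ascontiguousarray(r);cv2.polylines(r,[px],True,(0,255,0),1)
    cv2.imwrite(f"pics/{tag}.png",r[:,:,::-1]);return im,m
E
python3 - <<'E'
from pp import *
zt=float(open("zt").read())
place(zt,.010,.9)
check("plate",.010,"p1")
E
```

```text
down True t 16.8 tcp [ 0.4902 -0.0121  0.0056] gap 0.693 F [ 0.3 -0.8  5.1]
open t 17.4 tcp [ 0.4881 -0.012   0.004 ] gap 0.901 F [ 0.4  0.3 -0.4]
```

View pics/p1.png

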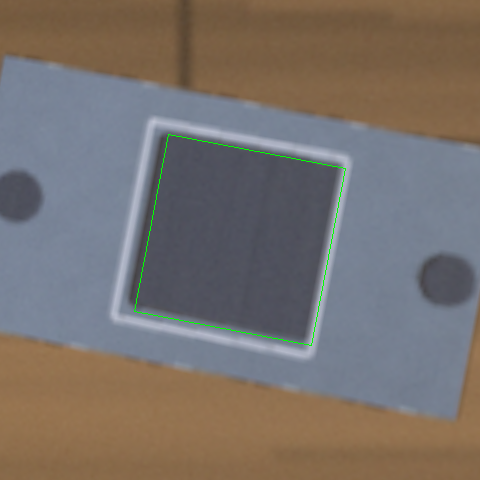

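The plate sits on its expected outline. Next is the pipe.

Run:
```python
from pp import *
xy=(.593,-.2301)
zt=pick(xy,np.arctan2(xy[1],xy[0]),.9,zt=.004)
place(zt,.028,.9)
check("pipe",.028,"p2")
```

```text
gripped t 21.9 tcp [ 0.5942 -0.2306  0.0059] gap 0.61 F [-0.5  0.6  6.4]
lifted t 23.0 tcp [ 0.5917 -0.2295  0.1978] gap 0.612 F [ 0.9  0.1 -3.8]
down True t 26.4 tcp [ 0.4903 -0.0121  0.0338] gap 0.612 F [-0.8  0.6  5.8]
open t 27.1 tcp [ 0.4884 -0.012   0.0322] gap 0.898 F [ 1.1 -0.4 -0.2]
```

View pics/p2.png

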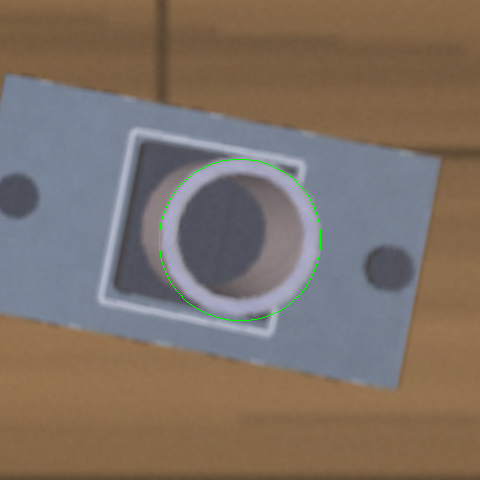

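The pipe is centred to within about 1 mm. Next is the disc.

Run:
```python
from pp import *
xy=(.4121,.3152);j=np.arctan2(xy[1],xy[0])
arm.goto([*xy,.26],best_rot([*xy,.26],j+np.pi/2))
zt=pick(xy,j,.88,zt=-.004,lift=.26)
place(zt,.078,.9)
check("disc",.078,"p3")
```

```text
gripped t 32.2 tcp [ 0.4131  0.3159 -0.0022] gap 0.652 F [-0.1 -0.7  5.3]
lifted t 33.7 tcp [0.4113 0.3146 0.2583] gap 0.654 F [ 0.3  0.3 -3.6]
down True t 37.0 tcp [ 0.4904 -0.0121  0.0758] gap 0.654 F [-0.2  0.6  4.4]
open t 37.7 tcp [ 0.4887 -0.012   0.0742] gap 0.898 F [-0.6 -0.3 -0.3]
```

View pics/p3.png

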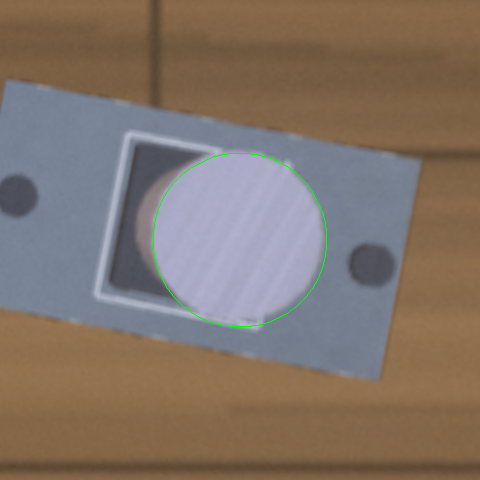

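The disc is on target. The channel is last.

Run:
```python
from pp import *
xy=(.4043,-.301);j=2.046
arm.goto([*xy,.26],best_rot([*xy,.26],j+np.pi/2))
zt=pick(xy,j,.75,zt=.0,lift=.26)
place(zt,.093,.8)
check("chan",.093,"p4")
cv2.imwrite("pics/scene4.png",arm.read_camera("scene")[:,:,::-1])
```

```text
gripped t 42.4 tcp [ 0.4054 -0.3019  0.0014] gap 0.533 F [-0.2  0.2  6. ]
lifted t 43.9 tcp [ 0.4034 -0.3003  0.2582] gap 0.533 F [ 0.5  0.1 -3.6]
down True t 47.0 tcp [ 0.4904 -0.0121  0.0944] gap 0.527 F [0.9 0.4 5.1]
open t 47.6 tcp [ 0.4885 -0.012   0.0926] gap 0.801 F [ 0.   0.1 -0.2]
```

View pics/p4.png

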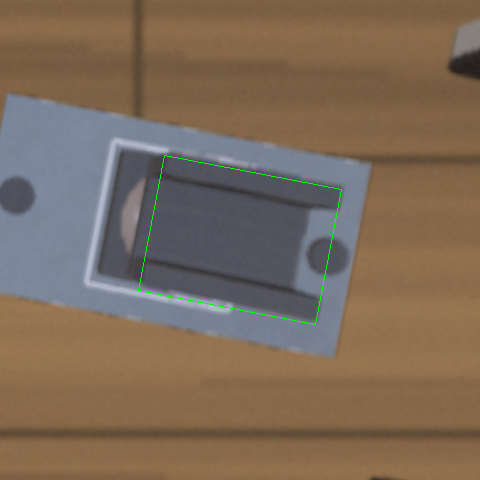

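View pics/scene4.png

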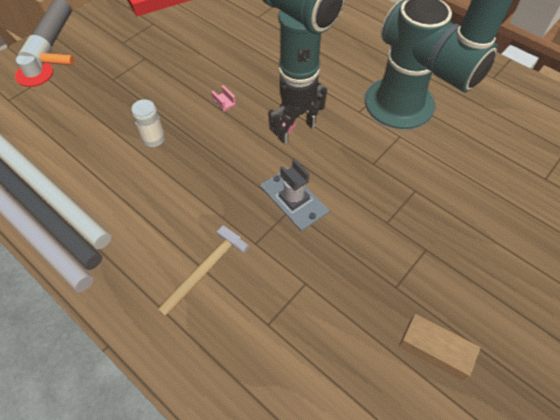

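The column stands, the channel outline matches, and the hammer, can and carton haven't moved. I'll hand it in.

Run:
```python
from pp import *
arm.wait(.5);st("end");arm.finish_job()
```

```text
end t 49.5 tcp [ 0.49   -0.0121  0.26  ] gap 0.804 F [-0.3 -0.4 -0.3]
the job is handed in; nothing more can be done
```

I built the column on the base plate in order: square plate, pipe, disc, then the U-channel with its groove up and along the plate's long direction. I handed the job in at 49.5 s of the 118 s allowed, with the gripper open and clear of the column; no verdict came back.

- **Position:** wrist-camera views after each placement showed every part within about 1–2 mm of where it should be, and the groove lined up with the base plate.
- **Seating:** each part touched down at its expected height with about 5 N. The force reading went back to about zero after release.
- **Bystanders:** the last scene picture shows the column upright and the hammer, can and carton where they were. I never touched either pink channel. One of them was mostly hidden behind the gripper in that picture.

No check failed. The main gap is that I judged stillness only from the final pictures and did not measure it.

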